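Start a cold wash from the washer's key strip

TASK

Start a cold wash on the washing machine: press the red power key fully in, then the blue cold-wash key fully in, and last press and let go the green start key. Press each one lightly with a fingertip, press no other key and do not turn the programme dial. Leave the cup, brush and bottle on the lid where they stand.

Things in the scene. Friction and masses are not known exactly. Their poses are not given: they have to be found in the camera images.
- washer: white top-loading washer, 600 mm wide. Origin on the face of its control strip, mid-row; axes level: x to its rear, y to its user's left (the user stands on the robot's side), z up. The strip, 120 mm deep, runs along the front top edge and slopes 12 degrees (0.21 rad) down to the user. Flat lid behind it from x +90 mm, top at z +12 mm. A dryer of equal height stands to its left
- cold_unit: frame of the blue option key, level, in the strip's face directly under the key; origin in the plane of the face, 12 mm under the key's top when it is out
- power_top (a point): centre of the top of the round red power key, diameter 32 mm, white power sign, at the left end of the row (washer y +210 mm); its z axis is the outward normal of the sloping strip and x points uphill to the rear. The point rides on the key
- power (a joint): how far the power key is latched in, m: 0 out, 0.005 fully in, on from 0.0035; it stays where it is left. Out, its cap stands 12 mm above the strip, latched in 7 mm. It slides under 2 N; the cap is sprung on it (2.5 N per mm, up to 5 mm), so the cap goes about 1 mm deeper under the finger than it stays
- cold_top (a point): centre of the top of the square blue cold-wash key, 28 x 28 mm, white snowflake; axes as power_top. In any one of the three option places (washer y +10, -55, -120 mm)
- cold (a joint): how far the cold-wash key is latched in, m: built as the power key; 0 out, 0.005 fully in, chosen from 0.0035, stays where it is left
- quick_top (a point): centre of the top of the square yellow key with a clock face (quick wash), 28 x 28 mm; not wanted. Axes as power_top
- quick (a joint): how far the quick key is latched in, m: 0 out, 0.005 fully in, built as the power key
- rinse_top (a point): centre of the top of the square black key with two white drops (extra rinse), 28 x 28 mm; not wanted. Axes as power_top
- rinse (a joint): how far the rinse key is latched in, m: 0 out, 0.005 fully in, built as the power key
- start_top (a point): centre of the top of the round green start key, diameter 36 mm, white triangle, at the right end of the row (washer y -210 mm); axes as power_top
- start (a joint): how far the start key is pressed, m: 0 out (12 mm above the strip), 0.009 at its stop. Springs back by itself: 1 N to begin, 4.5 N at 0.004, from where it starts the machine, 9 N at the stop
- dial_mark (a point): end of the black line on top of the silver and white programme dial (60 mm across, 27 mm high), 20 mm from its axis, which is at washer y +110 mm; the dial turns freely
- cup: blue dosing cup, 68 mm across, 55 mm high, on the washer's lid; origin at the centre of its underside
- brush: white and blue scrubbing brush, 50 x 165 x 38 mm, its y axis lengthwise, lying on the washer's lid; origin at the centre of its underside
- bottle: purple bottle of stain remover with white cap and label, 58 mm across, 165 mm high, on the lid; origin at the centre of its underside

How it is judged (in metres and radians):
On the way, in this order (a step that is already met when the one before it is completed fails the run):
1. the power key is pressed in by the fingers (value of joint power above 0.0035 m and contact force between the fingers and washer above 0.2 N), for 0.05 s.
2. the cold-wash key is pressed in by the fingers (value of joint cold above 0.0035 m and contact force between the fingers and cold_unit above 0.2 N), for 0.05 s.
3. the start key is pressed by the fingers (value of joint start above 0.004 m and contact force between the fingers and washer above 0.2 N), for 0.05 s.
At the end, for the whole second after the job is handed in: The power and cold-wash keys are in (more than 3.5 mm), the start key has been pressed (4 mm) and is out again, the quick and rinse keys are out (less than 1.5 mm), the dial's mark is within 8 mm and the cup, brush and bottle within 15 mm of where they began (value of joint each of power, cold above 0.0035 m and value of joint start below 0.001 m and value of joint each of quick, rinse below 0.0015 m and distance of dial_mark from where it was at the start of the episode below 0.008 m and distance of each of cup, brush, bottle from where it was at the start of the episode below 0.015 m); the robot touches nothing.
It fails at once if the cold-wash key pressed before the power is on (value of joint cold above 0.002 m and value of joint power below 0.0035 m).
It fails at once if the start key pressed before power is on and cold wash is chosen (value of joint start above 0.002 m and value of joint any of power, cold below 0.0035 m).
It fails at once if the quick or rinse key pressed, or the programme dial turned (mark moved over 8 mm) (value of joint any of quick, rinse above 0.002 m or distance of dial_mark from where it was at the start of the episode above 0.008 m).
It fails at once if a key or the machine pressed harder than 20 N (contact force between any of the arm, the fingers and washer above 20 N or contact force between any of the arm, the fingers and cold_unit above 20 N).
It fails at once if the cup, brush or bottle moved, lifted or tipped (distance of any of cup, brush, bottle from where it was at the start of the episode above 0.015 m or angle between any of cup, bottle's own z axis and vertical above 0.3 rad).
It also fails if it takes over 43 s, if anything falls off the work surface, if the arm or the gripper's body presses on something with over 40 N, if the wrist force passes 120 N, or if a joint passes its speed limit or range.

ROBOT

A 6-joint arm with a two-finger parallel gripper is mounted at the origin on the work surface. World frame = base frame: x ahead of the robot, y to its left, z up, the work surface at z = 0. Lengths are in mm, angles in rad, forces in N, time in s.
With the tool pointing down it reaches from about 350 to 775 mm from the base axis. Payload 7.3 kg.
Tool frame: the origin (TCP) lies at the centre of the arm's flange, where the gripper is bolted on; the fingertips stand 178 mm ahead of it and the grasp point (between the pads) lies 159 mm ahead of it; z points along the fingers, y is the line along which they close (so a half turn about z gives the same grasp; the last joint's range is limited). The gripper opens to 92 mm and grips with 3 to 60 N. Pads are 19 mm wide; open, the fingers measure 130 mm over their backs; the gripper's body (75 mm by 190 mm) begins 47 mm behind the grasp point.
Start: joints at [1.11, 0.342, 1.524, -0, 1.275, -0.146], TCP at [162.532, 499.21, 404.741] pointing down, gripper open.
Joint ranges: [-2.53, 2.53], [-0.77, 2.02], [0.04, 2.7], [-1, 4.14], [0.28, 2.66], [-3.11, 3.11]. Speed limits (rad/s): [2.57, 2.57, 3.14, 3.14, 3.14, 3.14].

INTERFACE

Orientations are given as [roll, pitch, yaw] about the fixed x, y, z axes, in that order (R = Rz(yaw) Ry(pitch) Rx(roll)).
In Python, from plant import * gives the robot as it stands. The module is installed in compiled form; this text tells all that it offers.
- The arm moves only by the shell command python3 -m inch 'ROWS'. ROWS is JSON, a list of rows, each a list of 5 numbers: the shift along the tool's x, y, z in m, then the turn about the tool's z in rad, then the opening, from 0 (shut) to 1 (fully open). In form: [[tx, ty, tz, spin, claw], ...]. A call has 1 to 8 rows; each row is the pose to reach, as a shift and turn from the pose commanded when the call began, along the tool's axes at that moment; what a row does not reach only later rows make up. A row lasts 1/12 s, in which the tool goes at most 41.7 mm and 7.16 degrees, less where a joint would pass 70% of its speed; a pose out of reach is approached as far as the arm can. A call with a gripper value outside its range is refused whole. The fingers move at their own pace and stop on an object; the grip force is fixed at half the most. Time passes only in rows, so rows that repeat a pose let the fingers close. It gives the time, the measured TCP pose, the force, the opening and the grip force at its end, in the units of the state.
- get_obs(): the state, without advancing time (a new reading comes with each control period).
- capture(name): name is "side" or "top"; returns a dict with "color" (420x560x3 uint8, red, green, blue), "intrinsics" (3x3 intrinsics, pixels), "pose" (4x4, takes a point from camera to world coordinates). Camera axes: x right, y down, z forward; pixel columns grow to the right and rows downward; lengths in mm; the calibration is good to about 2 mm. A picture is of the moment at which its call begins. There is no depth.
- close_job(): hands the job in; it is judged then, once.
Trained networks look in a picture, given as the dict that the camera call returned (one of the last four; its "shot" number tells which), for a name from the list of things; names that differ only in an ending like _2 or _b are one class to them, and where a whole thing is asked for, a point or a joint stands for the part that bears it (a point fixed in the world has none). Each returns a list of dicts, best first, with "conf" (0 to 1); they miss things now and then, are a little off and sometimes report something else, mostly with a low value. They report only what shows in the picture. A call takes as long as a camera call.
- look_for(picture, target): "rect" ([centre column, centre row, width, height] in pixels, round what is visible of it).
- trace(picture, target): "pixels" (420x560 bool, what is visible of it) and "rect" ([centre column, centre row, width, height] in pixels, round what is visible of it).
- tip_of(picture, target): "centre" ([column, row] in pixels: a listed point, or the origin of a listed thing).
The state is a dict: "time": time; "joint_positions": joint angles; "dq": joint speeds; "tau": joint torques, N m; "tool_pos": TCP position; "tcp_rot": TCP orientation; "contact_force": force on the tool from outside, world axes, zero at the start; "moment": the same for the moment, N m; "grip_width": finger opening in mm; "finger_force": force on a finger pad.
Only numpy, scipy, OpenCV 4.12 (cv2) and the standard library are available. Lean on these libraries where they do the work, as an engineer would, in place of code of your own. Each camera call takes 0.05 s, during which the arm holds its last target. There are 200 camera calls.

## Working session

There is one attempt and no reset: what is moved stays moved. The work goes in short steps, Python scripts to look and compute and a shell command to move; the robot and the scene stay as the last step left them, time stands still between calls to the robot, and variables do not carry over. Pictures are saved under pics/ and viewed, at most 10 in all, crops included, and the job is handed in when it is done.

```bash
mkdir -p pics
cat > h.py <<'E'
from plant import *
import numpy as np, cv2
from scipy.spatial.transform import Rotation as R
def ray(p,uv):
    d=np.linalg.inv(p["intrinsics"])@np.array([uv[0],uv[1],1.]); T=np.array(p["pose"]); d=T[:3,:3]@d
    return T[:3,3],d/np.linalg.norm(d)
def tri(rs):
    A=np.zeros((3,3));b=np.zeros(3)
    for o,d in rs:
        M=np.eye(3)-np.outer(d,d);A+=M;b+=M@o
    x=np.linalg.solve(A,b)
    return x,[round(float(np.linalg.norm((np.eye(3)-np.outer(d,d))@(x-o))),1) for o,d in rs]
E
python3 - <<'E'
from h import *
ps={n:capture(n) for n in("top","side")}
for n,p in ps.items(): cv2.imwrite(f"pics/{n}0.png",p["color"][:,:,::-1]); print(n,np.round(p["pose"],2).tolist())
for t in["power_top","cold_top","quick_top","rinse_top","start_top","dial_mark","washer","cup","brush","bottle"]:
    rs=[]
    for n,p in ps.items():
        r=tip_of(p,t)
        print(t,n,[(np.round(q["centre"],1).tolist(),round(q["conf"],2)) for q in r[:2]])
        if r: rs.append(ray(p,r[0]["centre"]))
    if len(rs)==2: x,e=tri(rs); print("   ",np.round(x,1),e)
s=get_obs();print(s)
E
```

```text
top [[0.02, -0.99, 0.13, 505.29], [-1.0, -0.02, 0.04, 10.91], [-0.04, -0.13, -0.99, 1051.53], [0.0, 0.0, 0.0, 1.0]]
side [[0.99, -0.09, 0.07, 559.09], [-0.11, -0.72, 0.68, -480.12], [-0.01, -0.68, -0.73, 793.14], [0.0, 0.0, 0.0, 1.0]]
power_top top [([173.2, 288.8], 0.57)]
power_top side [([214.1, 165.1], 0.61)]
    [472.4 227.3 174.3] [1.1, 1.1]
cold_top top [([287.3, 293.6], 0.58)]
cold_top side [([214.0, 234.2], 0.79)]
    [471.2  29.8 178.9] [3.5, 3.5]
quick_top top [([235.3, 181.4], 0.31)]
quick_top side []
rinse_top top [([364.6, 292.4], 0.65)]
rinse_top side [([211.8, 302.8], 0.86)]
    [ 470.9 -103.9  164. ] [1.2, 1.2]
start_top top [([193.2, 192.8], 0.74), ([419.9, 292.2], 0.55)]
start_top side [([212.8, 349.9], 0.65)]
    [ 551.4  106.2 -104.7] [195.4, 195.4]
dial_mark top [([225.0, 274.7], 0.55)]
dial_mark side [([220.4, 187.7], 0.87), ([210.8, 349.9], 0.53)]
    [493.3 134.3 195.8] [4.2, 4.2]
washer top [([295.3, 289.6], 0.82)]
washer side [([213.1, 243.4], 0.72), ([217.1, 188.6], 0.53)]
    [473.2  15.7 170.3] [1.2, 1.2]
cup top [([192.2, 189.9], 0.72), ([418.3, 294.6], 
[... 345 characters left out ...]
me': 1.1, 'joint_positions': array([ 1.10999986e+00,  3.41990251e-01,  1.52414272e+00,  1.02356108e-06,
        1.27538130e+00, -1.46024642e-01]), 'dq': array([ 1.72921631e-03,  5.13837870e-04,  2.21231469e-03,  1.71017271e-04,
       -2.30957697e-03,  5.99961107e-05]), 'tau': array([-3.68910014e-04, -4.31152689e+01, -2.44479740e+01,  7.16802059e-02,
        4.83425672e-02,  1.33161330e-05]), 'tool_pos': array([162.52671261, 499.19999332, 404.73063327]), 'tcp_rot': array([3.14151496e+00, 1.04360884e-05, 2.82682053e+00]), 'contact_force': array([0.03581173, 0.24024419, 0.10085876]), 'moment': array([-0.01207391, -0.04531023,  0.05948242]), 'finger_force': 0.0, 'grip_width': 91.93182937965916}
```

View pics/top0.png

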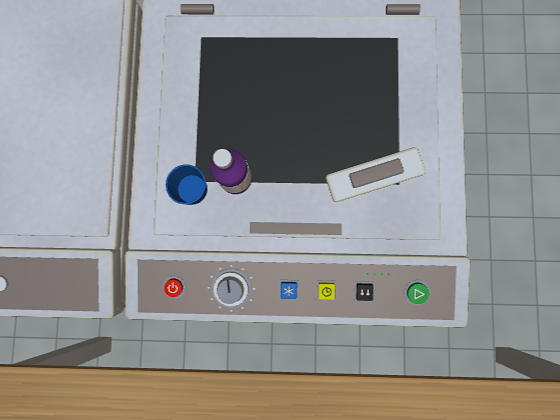

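View pics/side0.png

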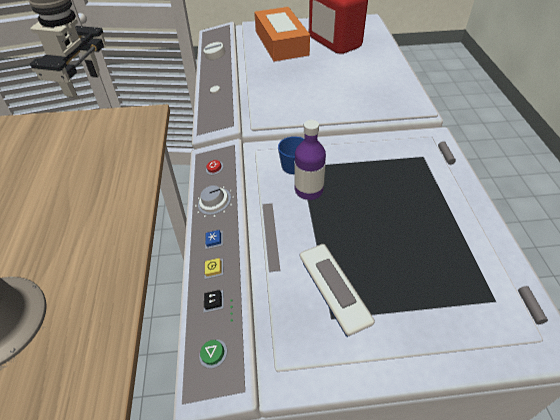

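The views show, left to right, red power, dial, blue, yellow, black and green, with blue in the +10 place: top (173,288), (230,289), (289,291), (327,292), (364,292), (418,293). In the side view, red is at (214,166), blue (213,238) and green (211,351). I'll fit the washer pose to colour centroids in both views.

```bash
cat > fit.py <<'E'
from h import *
from scipy.optimize import least_squares
KY={"power":210,"cold":10,"quick":-55,"start":-210}
SEED={"top":{"power":(173,288),"cold":(289,291),"quick":(327,292),"start":(418,293)},"side":{"power":(214,166),"cold":(213,238),"quick":(212,267),"start":(211,351)}}
HUE={"power":(174,8),"cold":(100,125),"quick":(22,35),"start":(45,85)}
obs=[]
for n in SEED:
    p=capture(n); hsv=cv2.cvtColor(p["color"],cv2.COLOR_RGB2HSV)
    for k,(u,v) in SEED[n].items():
        a,b=HUE[k]; H=hsv[...,0]; m=((H>=a)&(H<=b)) if a<b else ((H>=a)|(H<=b))
        m&=(hsv[...,1]>100)&(hsv[...,2]>60); w=np.zeros_like(m); w[v-17:v+18,u-17:u+18]=1
        pts=np.argwhere(m&w)[:,::-1].astype(np.float32)
        hull=cv2.convexHull(pts); M=cv2.moments(hull); obs.append((n,k,p,(M["m10"]/M["m00"],M["m01"]/M["m00"])))
        print(n,k,len(pts),np.round(obs[-1][3],1))
def world(q,k,h=12):
    l=np.array([-h*np.sin(.21),KY[k],h*np.cos(.21)]); return q[:3]+R.from_euler('z',q[3]).apply(l)
def res(q):
    r=[]
    for n,k,p,uv in obs:
        T=np.array(p["pose"]); c=T[:3,:3].T@(world(q,k)-T[:3,3]); c=p["intrinsics"]@c; r+=list(c[:2]/c[2]-uv)
    return r
s=least_squares(res,[473,16,165,0]); print("washer",np.round(s.x,3)); print(np.round(s.fun,1))
for k in KY: 
    x,e=tri([ray(p,uv) for n,kk,p,uv in obs if kk==k]); print(k,np.round(world(s.x,k),1),"tri",np.round(x,1),e)
o=get_obs(); Rt=R.from_euler('xyz',o["tcp_rot"]).as_matrix()
yaw=s.x[3]; print(np.round(Rt,3).tolist()," tool pos",o["tool_pos"],"spin to align y:",(np.arctan2(Rt[1,1],Rt[0,1])-np.pi/2-yaw))
for k in KY: print(k,"tool shift to tip 40 above:",np.round(Rt.T@(world(s.x,k)+[0,0,178+40]-o["tool_pos"]),1))
E
python3 fit.py
```

```text
top power 229 [172.9 287.3]
top cold 218 [288.5 290.5]
top quick 264 [326.1 291. ]
top start 287 [417.7 293.4]
side power 124 [213.4 165.8]
side cold 165 [212.6 237.9]
side quick 196 [212.3 266.7]
side start 347 [211.4 351.9]
washer [ 4.74786e+02  1.76180e+01  1.60458e+02 -3.00000e-03]
[ 0.3  0.5 -0.   0.2  0.2  0.6 -0.1  0.6  0.5 -0.1  0.5 -0.3  0.5 -0.1
  0.5 -0. ]
power [472.8 227.6 172.2] tri [472.7 228.2 171.7] [1.0, 1.0]
cold [472.3  27.6 172.2] tri [472.   27.5 171.7] [0.7, 0.7]
quick [472.1 -37.4 172.2] tri [472.2 -37.1 172. ] [1.0, 1.0]
start [ 471.7 -192.4  172.2] tri [ 471.9 -192.6  172.9] [0.9, 0.9]
[[-0.951, 0.31, 0.0], [0.31, 0.951, 0.0], [-0.0, 0.0, -1.0]]  tool pos [162.51958536 499.20737934 404.74588612] spin to align y: -0.3120900523932684
power tool shift to tip 40 above: [-379.2 -162.2   14.6]
cold tool shift to tip 40 above: [-440.6 -352.5   14.5]
quick tool shift to tip 40 above: [-460.5 -414.4   14.5]
start tool shift to tip 40 above: [-508.1 -561.9   14.5]
```

```bash
python3 -m inch '[[-0.035,-0.015,0,-0.05,0],[-0.07,-0.03,0,-0.1,0],[-0.105,-0.045,0,-0.15,0],[-0.14,-0.06,0,-0.2,0],[-0.175,-0.075,0,-0.25,0],[-0.21,-0.09,0,-0.312,0],[-0.24,-0.1,0,-0.312,0],[-0.24,-0.1,0,-0.312,0]]'
python3 - <<'E'
from h import *
o=get_obs(); Rt=R.from_euler('xyz',o["tcp_rot"]).as_matrix()
print(o["grip_width"],o["tcp_rot"],np.round(Rt.T@(np.array([472.8,227.6,172.2+218])-o["tool_pos"]),1))
E
```

```text
time: 1.87
tool_pos: [363.4, 326.9, 404.8]
tcp_rot: [-3.141, 0.002, 3.134]
contact_force: [0.3, -0.5, 0.1]
grip_width: 43.0
finger_force: 0.0
43.046194086390656 [-3.14075846e+00  2.22272459e-03  3.13406126e+00] [-110.1  -98.5   14.9]
```

```bash
python3 -m inch '[[-0.025,-0.022,0.003,0,0],[-0.05,-0.045,0.006,0,0],[-0.075,-0.068,0.01,0,0],[-0.095,-0.085,0.015,0,0],[-0.11,-0.0985,0.015,0,0],[-0.11,-0.0985,0.015,0,0],[-0.11,-0.0985,0.015,0,0],[-0.11,-0.0985,0.015,0,0]]'
python3 - <<'E'
from h import *
o=get_obs(); Rt=R.from_euler('xyz',o["tcp_rot"]).as_matrix()
print(o["grip_width"],o["tcp_rot"],np.round(Rt.T@(np.array([472.8,227.6,172.2+178])-o["tool_pos"]),1))
p=capture("side"); c=p["color"][60:410,120:400]; cv2.imwrite("pics/side1.png",cv2.resize(c,None,fx=1.7,fy=1.7)[:,:,::-1])
E
```

```text
time: 2.53
tool_pos: [468.9, 231.6, 389.7]
tcp_rot: [3.141, -0.001, 3.139]
contact_force: [-0.1, -0.3, -0.5]
grip_width: 0.3
finger_force: 0.0
0.3491059766631193 [ 3.14119977e+00 -5.61065928e-04  3.13892492e+00] [-3.9 -4.  39.5]
```

View pics/side1.png

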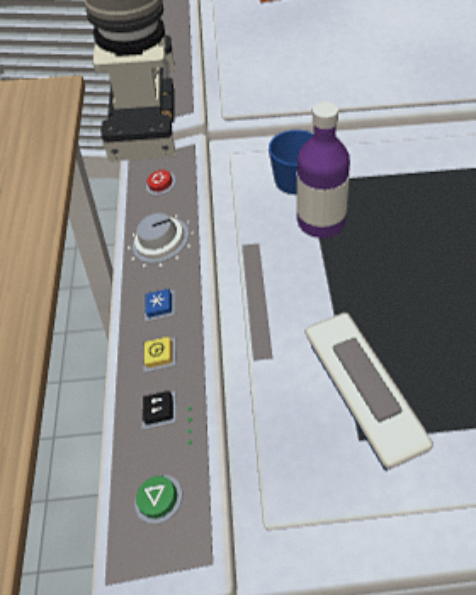

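```bash
python3 -m inch '[[-0.002,-0.002,0.007,0,0],[-0.004,-0.004,0.014,0,0],[-0.004,-0.004,0.021,0,0],[-0.004,-0.004,0.028,0,0],[-0.004,-0.004,0.031,0,0],[-0.004,-0.004,0.031,0,0],[-0.004,-0.004,0.031,0,0]]'
python3 - <<'E'
from h import *
o=get_obs(); Rt=R.from_euler('xyz',o["tcp_rot"]).as_matrix()
print(np.round(Rt.T@(np.array([472.8,227.6,172.2+178])-o["tool_pos"]),2))
for n in("side","top"):
    p=capture(n); T=np.array(p["pose"])
    for w in (o["tool_pos"]-[0,0,178],[472.8,227.6,172.2]):
        c=p["intrinsics"]@(T[:3,:3].T@(np.array(w)-T[:3,3])); print(n,c[:2]/c[2])
    if n=="side": cv2.imwrite("pics/side2.png",cv2.resize(p["color"][80:220,150:290],None,fx=4,fy=4)[:,:,::-1])
E
```

```text
time: 3.17
tool_pos: [473.5, 227.1, 358.5]
tcp_rot: [-3.142, -0.0, 3.139]
contact_force: [0.2, -0.6, 0.6]
grip_width: 0.5
finger_force: 0.0
[0.67 0.54 8.31]
side [213.71750132 163.0279962 ]
side [213.92087634 165.76649805]
top [172.4142411  287.62088561]
top [173.27282174 287.85862311]
```

View pics/side2.png

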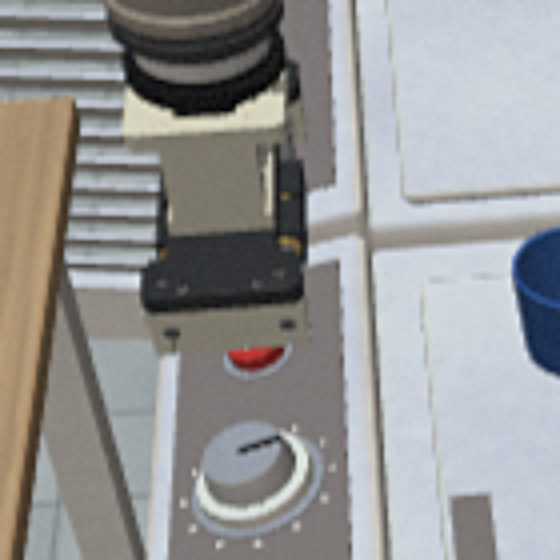

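The gripper body (crop 145–305, 230–350) hides the fingers just above the red key (crop (257,355)), as the projection predicts. Pressing slowly now.

```bash
python3 -m inch '[[0,0,0.002,0,0],[0,0,0.004,0,0],[0,0,0.006,0,0],[0,0,0.007,0,0],[0,0,0.008,0,0],[0,0,0.009,0,0],[0,0,0.009,0,0]]'; python3 -m inch '[[0,0,0.0005,0,0],[0,0,0.001,0,0],[0,0,0.0015,0,0],[0,0,0.002,0,0],[0,0,0.002,0,0]]'
```

```text
time: 3.85
tool_pos: [473.8, 227.0, 350.1]
tcp_rot: [3.141, 0.001, 3.139]
contact_force: [2.1, -0.8, 5.8]
grip_width: 0.5
finger_force: 2.2
time: 4.27
tool_pos: [473.9, 227.0, 348.7]
tcp_rot: [3.141, 0.002, 3.139]
contact_force: [1.7, 0.1, 7.4]
grip_width: 0.3
finger_force: 3.8
```

```bash
python3 -m inch '[[0,0,0,0,0],[0,0,0,0,0]]'; python3 -m inch '[[0,0,0.0005,0,0],[0,0,0.001,0,0],[0,0,0.001,0,0]]'
```

```text
time: 4.43
tool_pos: [473.9, 227.0, 348.8]
tcp_rot: [3.141, 0.003, 3.139]
contact_force: [0.7, -0.9, 7.6]
grip_width: 0.5
finger_force: 3.7
time: 4.68
tool_pos: [473.9, 227.0, 348.0]
tcp_rot: [3.141, 0.003, 3.139]
contact_force: [1.9, -0.7, 9.9]
grip_width: 0.2
finger_force: 4.6
```

```bash
python3 -m inch '[[0,0,-0.005,0,0],[0,0,-0.02,0,0],[0,0,-0.045,0,0],[0,-0.03,-0.05,0,0],[0,-0.065,-0.05,0,0],[0,-0.1,-0.05,0,0],[0,-0.1,-0.05,0,0],[0,-0.1,-0.05,0,0]]'
python3 - <<'E'
from h import *
ps={n:capture(n) for n in("top","side")}
im=[cv2.resize(cv2.imread("pics/side0.png")[145:190,190:240],None,fx=8,fy=8),cv2.resize(ps["side"]["color"][145:190,190:240,::-1],None,fx=8,fy=8)]
cv2.imwrite("pics/cmp.png",np.hstack(im))
for n,p in ps.items():
  r=tip_of(p,"power_top"); print(n,r[:1])
E
```

```text
time: 5.35
tool_pos: [473.0, 125.7, 396.3]
tcp_rot: [3.141, -0.002, 3.136]
contact_force: [0.3, 0.3, -0.6]
grip_width: 0.4
finger_force: 0.0
top []
side []
```

View pics/cmp.png

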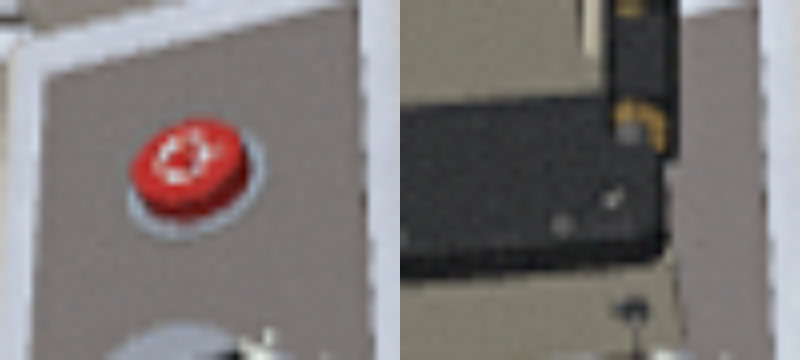

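The gripper hides the key from the side (right half), so I'll move on above the blue key and look again.

```bash
python3 -m inch '[[0,-0.03,0,0,0],[0,-0.06,0,0,0],[0,-0.085,0,0,0],[0.001,-0.098,0,0,0],[0.001,-0.098,0,0,0],[0.001,-0.098,0,0,0]]'
python3 - <<'E'
from h import *
o=get_obs(); Rt=R.from_euler('xyz',o["tcp_rot"]).as_matrix()
print(np.round(Rt.T@(np.array([472.3,27.6,172.2+178])-o["tool_pos"]),2))
p=capture("side"); r=tip_of(p,"power_top"); print(r[:1])
im=[cv2.resize(cv2.imread("pics/side0.png")[145:220,190:240],None,fx=8,fy=8),cv2.resize(p["color"][145:220,190:240,::-1],None,fx=8,fy=8)]
cv2.imwrite("pics/cmp2.png",np.hstack(im))
E
```

```text
time: 6.05
tool_pos: [472.0, 29.5, 396.6]
tcp_rot: [3.141, -0.0, 3.139]
contact_force: [-0.7, -0.5, 0.3]
grip_width: 0.5
finger_force: 0.0
[-0.29 -1.91 46.38]
[]
```

View pics/cmp2.png

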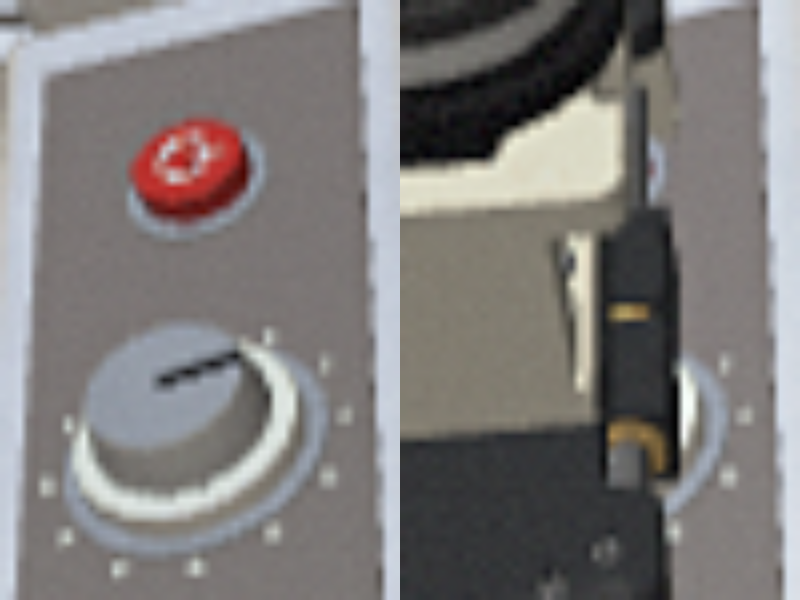

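The arm still hides it. Pressing blue with power off would fail the run, so I'll step back toward the robot and confirm first.

```bash
python3 -m inch '[[0.025,0,-0.01,0,0],[0.055,-0.02,-0.02,0,0],[0.085,-0.04,-0.02,0,0],[0.1,-0.07,-0.02,0,0],[0.1,-0.1,-0.02,0,0],[0.1,-0.1,-0.02,0,0],[0.1,-0.1,-0.02,0,0]]'
python3 - <<'E'
from h import *
ims=[]
for n,(u,v) in {"side":(214,170),"top":(190,288)}.items():
    p=capture(n); r=tip_of(p,"power_top"); print(n,[(q["centre"],q["conf"]) for q in r[:1]])
    for c in(cv2.imread(f"pics/{n}0.png"),p["color"][:,:,::-1]): ims.append(cv2.resize(c[v-25:v+25,u-32:u+33],None,fx=6,fy=6))
cv2.imwrite("pics/cmp3.png",np.vstack([np.hstack(ims[:2]),np.hstack(ims[2:])]))
E
```

```text
time: 6.73
tool_pos: [371.8, -70.9, 416.9]
tcp_rot: [3.141, 0.001, 3.137]
contact_force: [-0.2, 0.1, -0.6]
grip_width: 0.5
finger_force: 0.0
side [([306.3, 188.6], 0.62)]
top [([173.4, 285.5], 0.8)]
```

View pics/cmp3.png

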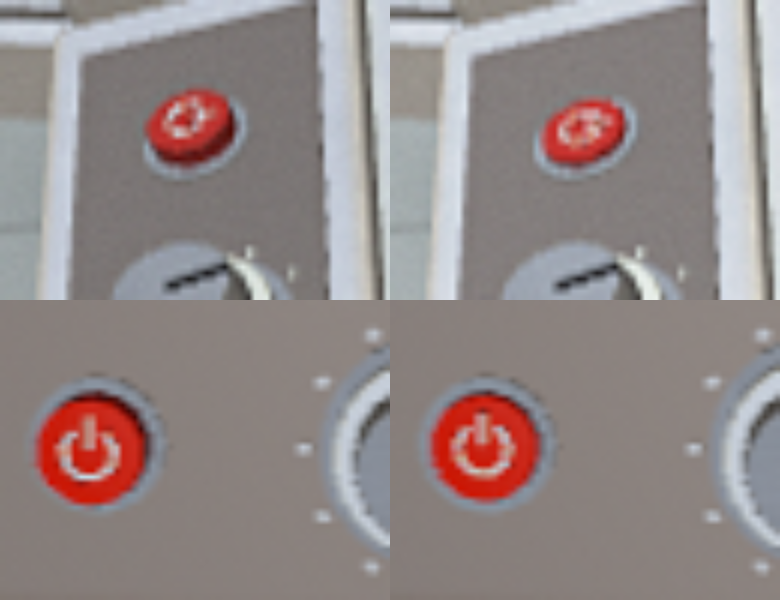

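The power key is in: on the right its rim is flush lower, with less side wall at (585,130), and the dial mark hasn't moved. Next is blue.

```bash
python3 -m inch '[[-0.025,0.025,0,0,0],[-0.05,0.05,0,0,0],[-0.075,0.075,0.01,0,0],[-0.095,0.094,0.02,0,0],[-0.1005,0.0985,0.03,0,0],[-0.1005,0.0985,0.03,0,0],[-0.1005,0.0985,0.03,0,0],[-0.1005,0.0985,0.03,0,0]]'
```

```text
time: 7.6
tool_pos: [471.9, 27.3, 387.0]
tcp_rot: [-3.141, -0.0, 3.139]
contact_force: [0.4, -0.2, -0.2]
grip_width: 0.3
finger_force: 0.0
```

```bash
python3 -m inch '[[-0.0005,0,0.008,0,0],[-0.0005,0,0.016,0,0],[-0.0005,0,0.024,0,0],[-0.0005,0,0.027,0,0],[-0.0005,0,0.03,0,0],[-0.0005,0,0.032,0,0],[-0.0005,0,0.034,0,0],[-0.0005,0,0.034,0,0]]'; python3 -m inch '[[0,0,0.001,0,0],[0,0,0.002,0,0],[0,0,0.0025,0,0],[0,0,0.0025,0,0]]'
```

```text
time: 8.27
tool_pos: [473.1, 27.4, 352.7]
tcp_rot: [-3.141, 0.001, 3.139]
contact_force: [-0.4, -0.8, 1.5]
grip_width: 0.1
finger_force: 0.8
time: 8.6
tool_pos: [473.2, 27.5, 350.6]
tcp_rot: [-3.141, 0.001, 3.139]
contact_force: [0.8, -1.6, 3.9]
grip_width: 0.3
finger_force: 1.6
```

```bash
python3 -m inch '[[0,0,0.0007,0,0],[0,0,0.0014,0,0],[0,0,0.002,0,0],[0,0,0.002,0,0]]'; python3 -m inch '[[0,0,0.0005,0,0],[0,0,0.001,0,0],[0,0,0.001,0,0]]'
```

```text
time: 8.93
tool_pos: [473.4, 27.4, 348.9]
tcp_rot: [-3.141, 0.002, 3.139]
contact_force: [1.1, -1.9, 8.0]
grip_width: 0.4
finger_force: 3.4
time: 9.18
tool_pos: [473.4, 27.4, 348.2]
tcp_rot: [-3.141, 0.003, 3.139]
contact_force: [1.0, -1.5, 8.0]
grip_width: 0.6
finger_force: 4.3
```

Same signature as the power key (spring on the stop). I'll retreat and check before start.

```bash
python3 -m inch '[[0,0,-0.005,0,0],[0,0,-0.02,0,0],[0,0,-0.045,0,0],[0.03,-0.03,-0.05,0,0],[0.06,-0.065,-0.05,0,0],[0.09,-0.1,-0.05,0,0],[0.1,-0.13,-0.05,0,0],[0.1,-0.15,-0.05,0,0]]'; python3 -m inch '[[0,0,0,0,0],[0,-0.03,0,0,0],[0,-0.05,0,0,0],[0,-0.05,0,0,0],[0,-0.05,0,0,0]]'
python3 - <<'E'
from h import *
ims=[]
for n,(u,v) in {"side":(214,245),"top":(305,290)}.items():
    p=capture(n)
    for c in(cv2.imread(f"pics/{n}0.png"),p["color"][:,:,::-1]): ims.append(cv2.resize(c[v-25:v+25,u-32:u+33],None,fx=6,fy=6))
cv2.imwrite("pics/cmp4.png",np.vstack([np.hstack(ims[:2]),np.hstack(ims[2:])]))
E
```

```text
time: 9.85
tool_pos: [369.6, -123.7, 396.9]
tcp_rot: [3.141, -0.002, 3.138]
contact_force: [1.5, 0.8, 0.6]
grip_width: 0.4
finger_force: 0.0
time: 10.27
tool_pos: [372.3, -172.1, 396.6]
tcp_rot: [3.14, -0.001, 3.137]
contact_force: [-0.3, -0.1, 0.2]
grip_width: 0.6
finger_force: 0.0
```

View pics/cmp4.png

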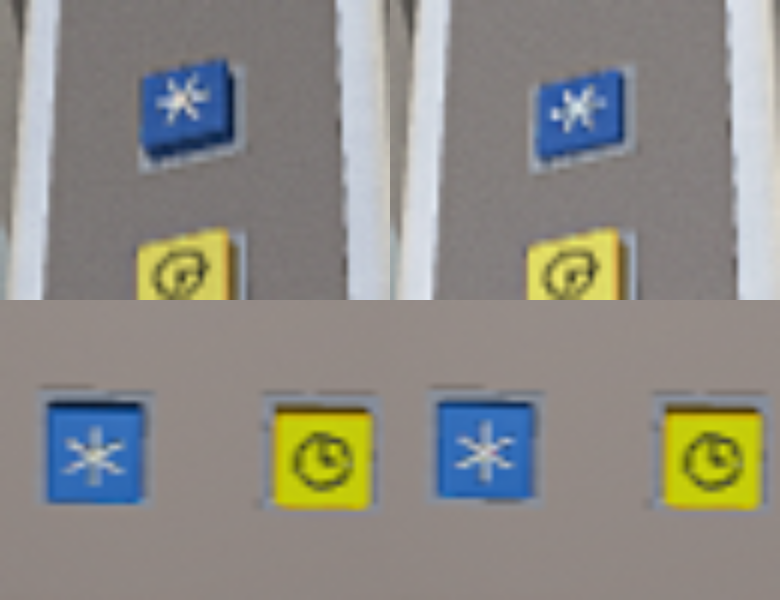

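Blue is latched (side wall shortened at (580,115) and the key shifted in the top view), and yellow is unchanged. Next is start.

```bash
python3 -m inch '[[-0.025,-0.005,0,0,0],[-0.05,-0.01,0,0,0],[-0.075,-0.015,0.005,0,0],[-0.095,-0.02,0.01,0,0],[-0.1,-0.0203,0.015,0,0],[-0.1,-0.0203,0.02,0,0],[-0.1,-0.0203,0.025,0,0],[-0.1,-0.0203,0.025,0,0]]'; python3 -m inch '[[0,0,0.005,0,0],[0,0,0.01,0,0],[0,0,0.013,0,0],[0,0,0.016,0,0],[0,0,0.018,0,0],[0,0,0.019,0,0],[0,0,0.019,0,0]]'
```

```text
time: 11.03
tool_pos: [471.3, -191.9, 371.1]
tcp_rot: [3.14, -0.003, 3.139]
contact_force: [-0.3, -1.1, -0.8]
grip_width: 0.5
finger_force: 0.0
time: 11.62
tool_pos: [472.4, -192.8, 353.5]
tcp_rot: [-3.141, 0.001, 3.139]
contact_force: [1.1, 0.2, 3.7]
grip_width: 0.5
finger_force: 1.9
```

```bash
python3 -m inch '[[0,0,0.001,0,0],[0,0,0.002,0,0],[0,0,0.003,0,0],[0,0,0.004,0,0],[0,0,0.004,0,0],[0,0,0.004,0,0]]'
```

```text
time: 12.12
tool_pos: [472.8, -192.8, 350.0]
tcp_rot: [-3.141, 0.003, 3.139]
contact_force: [1.9, 2.1, 7.8]
grip_width: 0.4
finger_force: 3.4
```

```bash
python3 -m inch '[[0,0,0.0005,0,0],[0,0,0.0005,0,0],[0,0,-0.005,0,0],[0,0,-0.02,0,0],[0,0,-0.045,0,0],[0.03,0,-0.05,0,0],[0.06,0,-0.05,0,0],[0.09,0,-0.05,0,0]]'; python3 -m inch '[[0.01,0,0,0,0],[0.01,0,0,0,0],[0.01,0,0,0,0]]'
python3 - <<'E'
from h import *
ims=[]
p=capture("side"); q=capture("top")
for n,c in(("side",p["color"]),("top",q["color"])):
    a=cv2.imread(f"pics/{n}0.png"); b=c[:,:,::-1]
    s=(slice(145,375),slice(180,400)) if n=="side" else (slice(140,325),slice(140,450))
    ims.append(np.hstack([cv2.resize(a[s],(390,290)),cv2.resize(b[s],(390,290))]))
cv2.imwrite("pics/end.png",np.vstack(ims))
E
```

```text
time: 12.78
tool_pos: [381.2, -192.4, 399.1]
tcp_rot: [-3.141, -0.0, 3.14]
contact_force: [-0.0, -0.6, -0.1]
grip_width: 0.6
finger_force: 0.0
time: 13.03
tool_pos: [372.5, -192.8, 399.4]
tcp_rot: [-3.141, 0.001, 3.138]
contact_force: [0.5, -0.7, 0.1]
grip_width: 0.6
finger_force: 0.0
```

View pics/end.png

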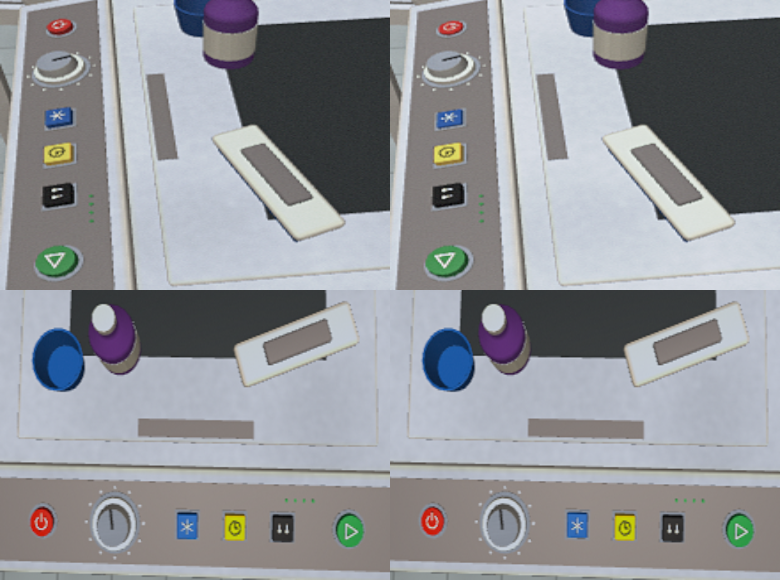

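Red and blue are in, green is out again, and the yellow and black keys, the dial and the cup, brush and bottle are as they were.

```bash
python3 -c "
from plant import *
print(close_job())"
```

```text
the job is handed in; nothing more can be done
None
```

Job handed in at about 13 s: power and cold-wash are latched in, start was pressed to about 8 N (roughly 7 mm) and released, and the last pictures show nothing else moved; the judge returned no verdict.

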